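Lever the filter cassette out of the sampler bay and weigh it

ROBOT

A 6-joint arm with a two-finger parallel gripper is mounted at the origin on the work surface. World frame = base frame: x ahead of the robot, y to its left, z up, the work surface at z = 0. Lengths are in mm, angles in degrees, forces in N, time in s.
With the tool pointing down it reaches from about 300 to 850 mm from the base axis. Payload 4.2 kg.
Tool frame: the origin (TCP) lies between the finger pads; the fingertips stand 11 mm ahead of it and the grasp point (between the pads) lies 8 mm behind it (env.tips_ahead is the distance from the TCP to the fingertips, in mm); z points along the fingers, y is the line along which they close (so a half turn about z gives the same grasp; the last joint's range is limited). The gripper opens to 91 mm and grips with 3 to 60 N. Pads are 32 mm wide; open, the fingers measure 118 mm over their backs; the gripper's body (76 mm by 178 mm) begins 60 mm behind the grasp point.
Start: joints at [-75.688, 18.312, 89.639, -0, 72.044, -1.146], TCP at [153.262, -554.214, 224.976] pointing down, gripper open.
Joint ranges: [-177.97, 177.97], [-48.28, 115.42], [12.27, 149.76], [-77.06, 257.06], [2.81, 150.46], [-146.56, 146.56]. Speed limits (degrees/s): [147.25, 147.25, 180, 180, 180, 180].

INTERFACE

Orientations are given as [roll, pitch, yaw] about the fixed x, y, z axes, in that order (R = Rz(yaw) Ry(pitch) Rx(roll)).
In Python, from workcell import env, cams gives the robot as it stands.
- The arm moves only by the tool step_arm, never from a script. Its arguments are lists of equal length, an entry for each row: "linear": the shift along the tool's x, y, z in units of 30 cm (1.0 is 30 cm), a list of three; "turn": the turn about the tool's z in units of 360 degrees (1.0 is 360 degrees). In form: {"linear": [[tx, ty, tz], ...], "turn": [turn, ...]}. A call has 1 to 20 rows; each row is the pose to reach, as a shift and turn from the pose commanded when the call began, along the tool's axes at that moment, turning the shorter way round; what a row does not reach only later rows make up. A row lasts 1/8 s, in which the tool goes at most 62.5 mm and 10.7 degrees, less where a joint would pass 70% of its speed; a pose out of reach is approached as far as the arm can. A call with a number of a shift or a turn outside -1 to 1 is refused whole. A call with a gripper value outside its range is refused whole. "fingers" is the closure, from -1 (fully open) to 1 (shut), so that 0 is half open, set as the call begins (left out, the last holds). The fingers move at their own pace and stop on an object; "force" is the grip in N (left out, the last holds). Time passes only in rows, so rows that repeat a pose let the fingers close. It gives the time, the measured TCP pose, the force, the opening and the grip force at its end, in the units of the state.
- env.state(): the state, without advancing time (a new reading comes with each control period).
- cams.grab_frame(name): name is "scene" or "top" or "wrist"; returns a dict with "color" (400x640x3 uint8, blue, green, red), "fx", "fy", "cx", "cy" (pixels), "extrinsics" (4x4, takes a point from camera to world coordinates); the wrist camera has in their place "tool_from_camera" (4x4, takes a point from camera to tool coordinates, whose origin is the TCP and whose axes are the flange's). Camera axes: x right, y down, z forward; pixel columns grow to the right and rows downward; lengths in mm; the calibration is good to about 2 mm. A picture is of the moment at which its call begins: read the wrist's pose just before it. There is no depth.
- env.job_done(): hands the job in; it is judged then, once.
The state is a dict: "time_s": time; "qpos": joint angles; "qvel": joint speeds; "effort": joint torques, N m; "ee_pos": TCP position; "ee_rot": TCP orientation; "force": force on the tool from outside, world axes, zero at the start; "torque": the same for the moment, N m; "gripper_width": finger opening in mm; "gripper_force": force on a finger pad.
Only numpy, scipy, OpenCV 4.12 (cv2) and the standard library are available. Lean on these libraries where they do the work, as an engineer would, in place of code of your own. Each camera call takes 0.05 s, during which the arm holds its last target. There are 200 camera calls.

TASK

Use the pry lever from the tool stand to lever the snug filter cassette out past its spring catch, without touching it with the hand until it has come free, and put the lever back upright in its empty slot in the stand. Then draw the cassette out of the bay and set it down gently, right way up and centred on the balance's pan, long side along the pan's long side, with an even margin all round. Leave the other tools, the bottle, the jar and the cool box where they stand.

Things in the scene. Friction and masses are not known exactly. Their poses are not given: they have to be found in the camera images.
- bay_home (a point): The filter bay: a grey channel, 53 mm wide inside, with an aluminium end wall, on a fixed 150 x 110 mm base. Point: the cassette's centre when home, 35 mm above the table. x runs level along the channel to its open mouth (the cassette leaves to +x), z up. Side walls 12 mm thick, level with the cassette's top. Lips 41 mm apart over its top edges from x = -44 to -18 mm, top 27 mm above this point.
- bay_slot (a point): Middle of the floor (15 mm above the table) of the bay's open slot, where the lever's blade goes in from above: 16 mm long in x, from the end wall at -8 to the cassette's rear face at +8, and 53 mm wide. Axes as bay_home. A blade with its foot near this floor, leant back (top towards -x) 25 degrees over the end wall, drives the cassette out about 11 mm.
- bay_fulcrum (a point): Middle of the upper inner edge of the bay's end wall (16 mm thick, towards -x), 66 mm above the table: the lever leans back on it. Axes as bay_home.
- bay_catch (a point): The spring catch: a sprung plunger in each side wall, sitting in notches of the cassette. Point midway between them, axes as bay_home. Some 25 N on the cassette pushes it past them after 7 to 9 mm of travel; from there it slides with a few newtons and stays where it is left. The plungers let go of its rear after 53 mm.
- bay_mouth (a point): Middle of the end of the channel's floor at the open mouth, 15 mm above the table, level with the home cassette's front face. Axes as bay_home. Pushed out about 35 mm, the cassette rests level, is clear of the lips (clear after 30 mm), and its front end can be gripped by its sides beyond the mouth.
- cassette_mid (a point): Centre (half-way up) of the filter cassette: a white plastic block 96 x 50 x 40 mm (x, y, z), about 0.25 kg, with a grey disc and ribs on top. It starts home in the bay, its axes those of the bay; x points to the mouth.
- lever_grip (a point): The pry lever: a flat steel blade 8 x 24 mm (x, y), 110 mm long, below a plain black rectangular handle 18 x 30 mm, 80 mm long; 190 mm in all, about 0.22 kg, upright in one of the stand's slots. This point: the handle's centre, 150 mm above the blade's foot, 40 mm below the top. z points up along the lever, x through its thin side.
- stand_top (a point): The tool stand: a fixed black block 60 x 196 x 60 mm (x, y, z) with three slots in a row along its y, at y = -60, 0 and +60 mm, each 16 x 32 mm (x, y) and 50 mm deep. This point is the centre of its top face, 60 mm above the table; z is up. A lever standing home has its handle centre 100 mm above this point.
- pan (a point): Centre of the upper face of the balance's steel pan, 54 mm above the table. The pan is 124 x 80 mm (x, y) and 6 mm thick, fixed; x lies along its long side, z is up. The grey balance body below is 160 x 170 mm, 34 mm high, and reaches 110 mm to the -y side, where its black display lies.
- cassette: The same filter cassette; origin at the centre of its underside.
- spanner: Steel spanner standing upright in a stand slot, open jaw up, 173 mm long, 38 mm wide; origin at its foot. Leave alone.
- scraper: Scraper standing upright in a stand slot, wooden handle down, thin steel blade 50 mm wide up, 160 mm long; origin at its foot. Leave alone.
- lever: The same pry lever; origin at the blade's foot.
- bottle: Tall amber bottle, 74 mm across, 190 mm high; origin at the centre of its underside. Leave alone.
- jar: Amber jar, 60 mm across, 85 mm high, close beside the bay; origin at the centre of its underside. Leave alone.
- coolbox: White foam cool box with lid, 212 x 162 x 137 mm; origin at the centre of its underside. Leave alone.
There are look-alikes about, which are no part of the job. What is meant by the cassette is not green, and is the larger of those in its own colour.

How it is judged (in metres and radians):
On the way, in this order (a step that is already met when the one before it is completed fails the run):
1. The lever pushes on the cassette while the plungers still hold it (contact force between lever and cassette above 3 N and x of cassette_mid in the frame of bay_home below 0.007 m), for 0.04 s.
2. The cassette has come out more than 10 mm along the bay, past the plungers (x of cassette_mid in the frame of bay_home above 0.01 m and z of cassette_mid in the frame of bay_home below 0.015 m), for 0.1 s.
At the end, for the whole second after the job is handed in: Cassette flat on the pan, right way up, centre within 10 mm of the pan's centre each way, long sides within 0.09 rad; lever upright in a slot of the stand (within 12 mm of fully home, leaning under 0.25 rad); both released and at rest (x of cassette_mid in the frame of pan between -0.01 and 0.01 m and y of cassette_mid in the frame of pan between -0.01 and 0.01 m and z of cassette_mid in the frame of pan between 0.015 and 0.025 m and angle between the x axis of cassette_mid and the x axis of pan, either way round below 0.09 rad and angle between cassette_mid's own z axis and vertical below 0.06 rad and linear speed of each of cassette, lever below 0.02 m/s and x of lever_grip in the frame of stand_top between -0.025 and 0.025 m and y of lever_grip in the frame of stand_top between -0.085 and 0.085 m and z of lever_grip in the frame of stand_top between 0.08 and 0.112 m and angle between lever_grip's own z axis and vertical below 0.25 rad); the robot touches nothing.
It fails at once if The hand touches the cassette while the plungers still hold it (it has come out less than 9 mm) (contact force between any of the fingers, the arm and cassette above 1 N and x of cassette_mid in the frame of bay_home below 0.009 m and z of cassette_mid in the frame of bay_home below 0.02 m).
It fails at once if The cassette is dropped: it falls freely faster than 0.6 m/s once out of the bay (linear speed of cassette above 0.6 m/s and not (contact force between any of the fingers, the arm and cassette above 0.05 N) and distance between cassette_mid and bay_home above 0.06 m).
It fails at once if The bottle, jar or cool box is moved more than 30 mm or tipped more than 0.4 rad (distance of any of bottle, jar, coolbox from where it was at the start of the episode above 0.03 m or angle between any of bottle, jar, coolbox's own z axis and vertical above 0.4 rad).
It fails at once if The spanner or scraper is moved more than 30 mm or tipped more than 0.4 rad (distance of any of spanner, scraper from where it was at the start of the episode above 0.03 m or angle between any of spanner, scraper's own z axis and vertical above 0.4 rad).
It also fails if it takes over 67 s, if anything falls off the work surface, if the arm or the gripper's body presses on something with over 40 N, if the wrist force passes 120 N, or if a joint passes its speed limit or range.

## Working session

There is one attempt and no reset: what is moved stays moved. The work goes in short steps, Python scripts to look and compute and a tool call to move; the robot and the scene stay as the last step left them, time stands still between calls to the robot, and variables do not carry over. Pictures are saved under pics/ and viewed, at most 10 in all, crops included, and the job is handed in when it is done.

Besides the shell and the picture viewer there is one more tool, called after "Request:" as name(argument=value, ...), one argument or row to a line, values as JSON. step_arm: Moves the arm, as the interface text tells. Its arguments: {"type":"object","properties":{"linear":{"type":"array"},"turn":{"type":"array"},"fingers":{"type":"number"},"force":{"type":"number"}},"required":["linear","turn"]}

```bash
ls; mkdir -p pics; python3 - <<'E'
from workcell import env,cams
import cv2,numpy as np
s=env.state();print(s)
for n in("scene","top","wrist"):
    f=cams.grab_frame(n);cv2.imwrite(f"pics/{n}0.png",f["color"])
    print(n,f["fx"],f["fy"],f["cx"],f["cy"]);print(np.round(f.get("extrinsics",f.get("tool_from_camera")),4).tolist())
    np.save(f"pics/{n}_K.npy",np.array([f["fx"],f["fy"],f["cx"],f["cy"]]));np.save(f"pics/{n}_T.npy",f.get("extrinsics",f.get("tool_from_camera")))
print(env.tips_ahead)
E
```

```text
pics
{'time_s': 0.0, 'qpos': array([-7.56890421e+01,  1.83507392e+01,  8.97055439e+01, -1.42997020e-03,
        7.20424033e+01, -1.14795454e+00]), 'qvel': array([-0.05340308, -0.06659708,  0.00148665, -0.00078765,  0.02049564,
       -0.13226479]), 'effort': array([ 6.41939787e-04, -4.12466598e+01, -2.31974781e+01,  7.25409924e-02,
        4.57197474e-02, -1.54625445e-04]), 'ee_pos': array([ 153.1213318 , -553.74646622,  224.13513413]), 'ee_rot': array([-1.79901306e+02, -6.17831905e-04,  1.54593540e+01]), 'force': array([-0.37574183, -0.41546348, -0.08212943]), 'torque': array([ 0.04462539, -0.0135021 , -0.0114853 ]), 'gripper_force': 0.0, 'gripper_width': 90.81168557185858}
scene 451.01169654188334 451.01169654188334 317.26819509560227 192.94689827215169
[[-0.7888, 0.4685, -0.3978, 952.5442], [0.6146, 0.5968, -0.5159, 466.8768], [-0.0043, -0.6515, -0.7587, 1011.7668], [0.0, 0.0, 0.0, 1.0]]
top 448.1458384012136 448.1458384012136 321.79561542572156 204.60635040032855
[[0.0249, -0.995, 0.0964, 315.8209], [-0.9997, -0.0244, 0.0063, -119.043], [-0.0039, -0.0965, -0.9953, 1527.425], [0.0, 0.0, 0.0, 1.0]]
wrist 278.52431412002994 278.52431412002994 320.37489776529253 202.13297318804277
[[-0.0015, -0.957, -0.2901, 82.4383], [1.0, -0.0015, -0.0003, -0.4466], [-0.0001, -0.2901, 0.957, -160.1951], [0.0, 0.0, 0.0, 1.0]]
11.0
```

View pics/top0.png

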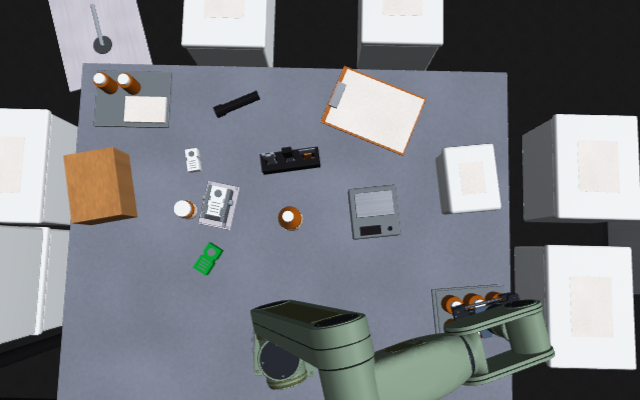

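View pics/scene0.png

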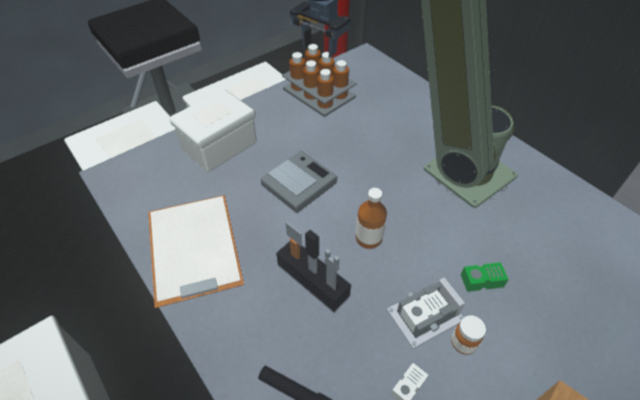

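The top view shows these look-alikes: the white cassette in the bay at (217,203), a small loose white one at (192,160), and a green one at (208,258). The lever is the black handle in the middle slot, at top (290,155) and scene (312,243). The alternatives are the spanner at scene (332,265), the scraper at (294,235), and the black torch on the table at top (237,103). I choose the bay cassette (the larger white one) and the middle-slot lever, and check both in one close crop.

```bash
cat > h.py <<'E'
import numpy as np,cv2
def cam(n):
    return np.load(f"pics/{n}_K.npy"),np.load(f"pics/{n}_T.npy")
def ray(K,T,uv):
    d=np.array([(uv[0]-K[2])/K[0],(uv[1]-K[3])/K[1],1.]);return T[:3,3],T[:3,:3]@d
def plane(K,T,uv,z):
    o,d=ray(K,T,uv);return o+d*(z-o[2])/d[2]
def proj(K,T,p):
    q=T[:3,:3].T@(np.asarray(p,float)-T[:3,3]);return q[:2]/q[2]*K[:2]+K[2:]
E
python3 - <<'E'
import cv2,numpy as np
from h import *
t=cv2.imread("pics/top0.png");s=cv2.imread("pics/scene0.png")
c=lambda im,x,y,w=80,h=60:cv2.resize(im[y:y+h,x:x+w],(400,300),interpolation=cv2.INTER_CUBIC)
cv2.imwrite("pics/crop1.png",np.vstack([np.hstack([c(t,180,175),c(t,250,130)]),np.hstack([c(s,385,270,96,72),c(s,270,215,96,72)*1])]))
K,T=cam("top")
for nm,uv,z in[("bay",(217,203),55),("stand",(290,158),60),("pan",(375,203),54),("balance",(374,212),34),("jar",(184,209),85),("bottle",(290,217),190),("cool",(470,178),137),("loose",(192,160),30)]:print(nm,plane(K,T,uv,z).round())
E
```

```text
bay [455. 237.  55.]
stand [611.  -0.  60.]
pan [ 468. -285.   54.]
balance [ 440. -285.   34.]
jar [430. 335.  85.]
bottle [406. -16. 190.]
cool [ 546. -572.  137.]
loose [602. 335.  30.]
```

View pics/crop1.png

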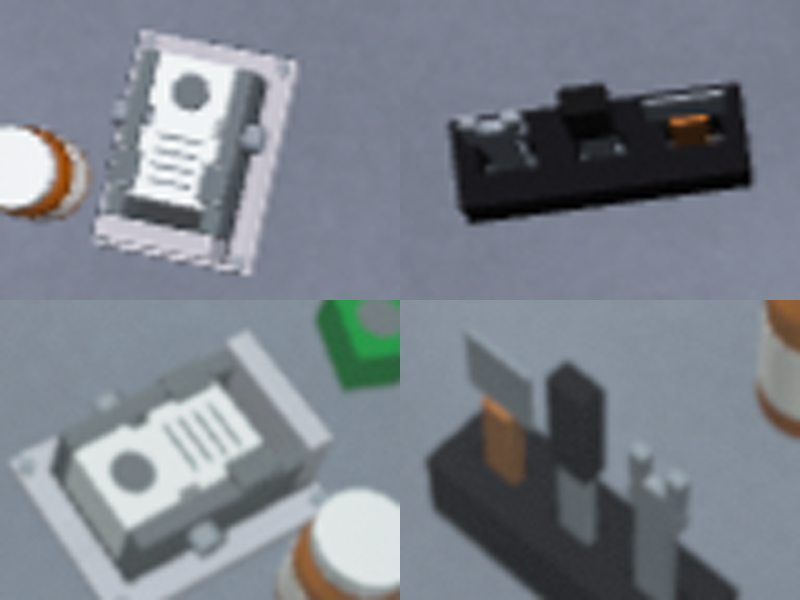

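The crops confirm both choices. The larger white cassette is in the bay, with its slot and end wall on the robot's side and the mouth pointing away. The lever (black handle, steel blade) is in the middle slot, with the spanner on the +y side and the scraper on the -y side. Next I move over the stand for wrist views.

Request:
step_arm(
  linear=[
    [0.895, -0.693, -0.267],
    [0.895, -0.693, -0.267],
    [0.895, -0.693, -0.267],
    [0.895, -0.693, -0.267],
    [0.895, -0.693, -0.267],
    [0.895, -0.693, -0.267],
    [0.895, -0.693, -0.267],
    [0.895, -0.693, -0.267],
  ],
  turn=[0.024, 0.024, 0.024, 0.024, 0.024, 0.024, 0.024, 0.024],
  fingers=-1,
)

```text
time_s: 1.15
ee_pos: [356.1, -282.5, 304.6]
ee_rot: [180.0, 0.1, 6.8]
force: [-0.1, -0.3, -0.4]
gripper_width: 91.5
gripper_force: 0.0
```

Request:
step_arm(
  linear=[
    [0.818, -0.836, -0.283],
    [0.818, -0.836, -0.283],
    [0.818, -0.836, -0.283],
    [0.818, -0.836, -0.283],
    [0.818, -0.836, -0.283],
    [0.818, -0.836, -0.283],
    [0.818, -0.836, -0.283],
    [0.818, -0.836, -0.283],
    [0.818, -0.836, -0.283],
  ],
  turn=[0, 0, 0, 0, 0, 0, 0, 0, 0],
)

```text
time_s: 2.28
ee_pos: [569.8, -5.8, 389.7]
ee_rot: [180.0, 0.1, 6.7]
force: [-0.9, 0.1, -0.5]
gripper_width: 91.5
gripper_force: 0.0
```

```bash
cat >> h.py <<'E'
from scipy.spatial.transform import Rotation as Ro
def wgrab(name):
    from workcell import env,cams
    s=env.state();f=cams.grab_frame("wrist")
    B=np.eye(4);B[:3,:3]=Ro.from_euler("xyz",s["ee_rot"],degrees=True).as_matrix();B[:3,3]=s["ee_pos"]
    T=B@f["tool_from_camera"];K=np.array([f["fx"],f["fy"],f["cx"],f["cy"]])
    cv2.imwrite(f"pics/{name}.png",f["color"]);np.save(f"pics/{name}_K.npy",K);np.save(f"pics/{name}_T.npy",T)
    print(s["time_s"],s["ee_pos"].round(1),s["ee_rot"].round(2));return K,T,f["color"]
E
python3 - <<'E'
from h import *
K,T,im=wgrab("w1")
print(proj(K,T,[611,0,60]),proj(K,T,[455,237,55]))
E
```

```text
2.275 [569.8  -5.8 389.7] [1.7998e+02 6.0000e-02 6.6800e+00]
[320.00225372 142.17516742] [184.9233525  211.39867211]
```

View pics/w1.png

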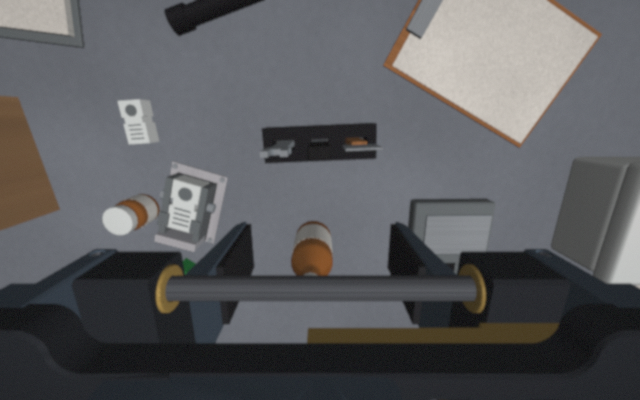

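The wrist view shows the stand at about (320,143) with the spanner at (278,148), the lever at (319,143) and the scraper at (360,143). The bay is at (192,205), the balance at (452,235), the jar at (130,214) and the bottle at (312,250). Now I measure the stand and handle, plus rough bay and balance outlines.

```bash
python3 - <<'E'
from h import *
K,T=cam("w1");im=cv2.imread("pics/w1.png");g=im.max(2)
m=np.uint8(g<48)*255;m[:105]=0;m[185:]=0;m[:,:245]=0;m[:,395:]=0
c=max(cv2.findContours(m,0,2)[0],key=cv2.contourArea)
print("stand px",cv2.minAreaRect(c),cv2.boundingRect(c))
a=cv2.approxPolyDP(cv2.convexHull(c),3,True)[:,0]
for p in a:print(p,plane(K,T,p,60).round(1))
crop=cv2.resize(im[105:180,250:390],(784,420),interpolation=cv2.INTER_CUBIC)
crop=np.uint8(255*(np.minimum(crop,130)/130.)**.6)
cv2.imwrite("pics/crop2.png",crop)
E
```

```text
stand px ((319.5106506347656, 142.49954223632812), (33.48033905029297, 112.2813491821289), 87.56334686279297) (263, 124, 113, 38)
[375 126] [648.5 -89.6  60. ]
[372 157] [596.1 -93.4  60. ]
[266 161] [567.8  90.6  60. ]
[264 129] [621.9  97.2  60. ]
```

View pics/crop2.png

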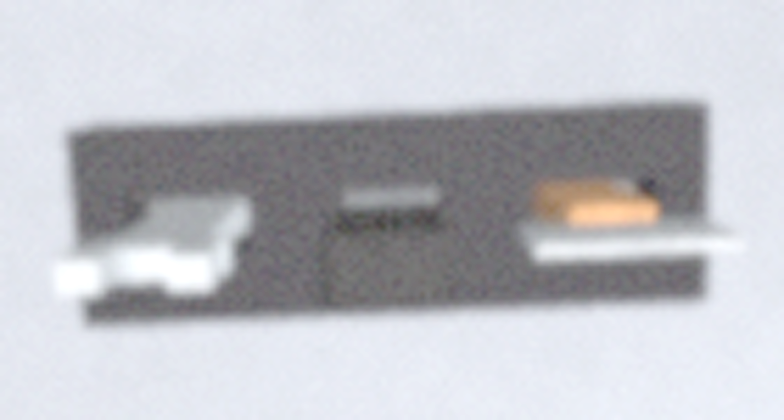

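The stand centre comes out at about (608.6, 1.2) with yaw about 8.3° and a 53–60 × 189–196 mm footprint, which matches the given size. The handle top sits over the middle slot. I'll hover with the tips above the handle and look again.

Request:
step_arm(
  linear=[
    [0.131, -0.008, 0.2],
    [0.131, -0.008, 0.4],
    [0.131, -0.008, 0.54],
    [0.131, -0.008, 0.54],
    [0.131, -0.008, 0.54],
  ],
  turn=[-0.0045, -0.0045, -0.0045, -0.0045, -0.0045],
  fingers=0.08,
  force=40,
)

```text
time_s: 2.95
ee_pos: [610.3, 2.3, 230.4]
ee_rot: [180.0, -0.2, 8.4]
force: [0.1, -0.2, 0.5]
gripper_width: 44.5
gripper_force: 0.0
```

```bash
python3 - <<'E'
from h import *
K,T,im=wgrab("w2")
for z in(60,200):print(z,proj(K,T,[608.6,1.2,z]))
cv2.imwrite("pics/w2v.png",np.uint8(255*(np.minimum(im,160)/160.)**.6))
E
```

```text
2.95 [610.3   2.3 230.4] [179.96  -0.23   8.39]
60 [321.39930872 190.20552585]
200 [322.24979534 236.41353768]
```

View pics/w2v.png

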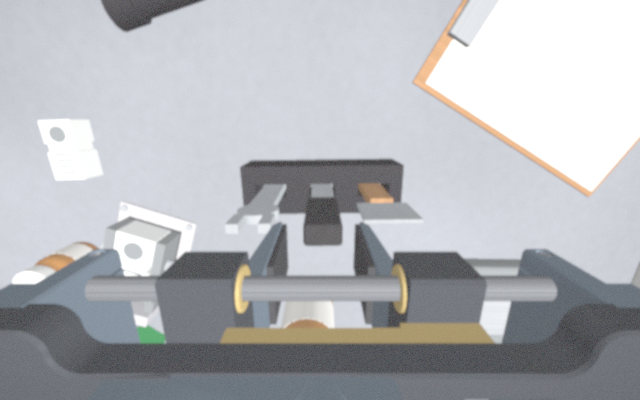

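The stand is square to the image. The handle top, centred at (323,232), lies between the fingers within about 3 mm of the prediction. The scraper (390,212) and spanner (255,210) are outside the fingers. I descend and grip.

Request:
step_arm(
  linear=[
    [0.005, 0, 0.1],
    [0.005, 0, 0.148],
    [0.005, 0, 0.148],
  ],
  turn=[0, 0, 0],
)

```text
time_s: 3.38
ee_pos: [610.7, 3.1, 183.9]
ee_rot: [180.0, 0.0, 8.4]
force: [-0.5, -0.2, 0.6]
gripper_width: 41.9
gripper_force: 0.0
```

Request:
step_arm(
  linear=[
    [0, 0, 0],
    [0, 0, 0],
    [0, 0, 0],
    [0, 0, 0],
    [0, 0, 0],
  ],
  turn=[0, 0, 0, 0, 0],
  fingers=0.6,
  force=40,
)

```text
time_s: 4.0
ee_pos: [611.5, 3.0, 184.9]
ee_rot: [180.0, -0.2, 8.4]
force: [-0.5, -0.3, 5.8]
gripper_width: 29.4
gripper_force: 40.0
```

Gripped; home TCP is (611.5, 3.0, 184.9) with yaw 8.4°. I lift clear and go towards the bay.

Request:
step_arm(
  linear=[
    [0, 0, -0.1],
    [0, 0, -0.25],
    [0, 0, -0.45],
    [0, 0, -0.667],
    [0, 0, -0.667],
    [-0.1, -0.12, -0.667],
    [-0.25, -0.3, -0.667],
    [-0.4, -0.48, -0.667],
    [-0.55, -0.66, -0.667],
    [-0.7, -0.85, -0.667],
    [-0.759, -0.928, -0.667],
    [-0.759, -0.928, -0.667],
    [-0.759, -0.928, -0.667],
    [-0.759, -0.928, -0.667],
  ],
  turn=[0, 0, 0, 0, 0, 0.01, 0.03, 0.057, 0.057, 0.057, 0.057, 0.057, 0.057, 0.057],
)

```text
time_s: 5.75
ee_pos: [345.3, 244.3, 382.7]
ee_rot: [179.9, 0.1, -12.2]
force: [0.7, -0.2, -2.3]
gripper_width: 29.4
gripper_force: 40.0
```

```bash
python3 - <<'E'
from h import *
K,T,im=wgrab("w3")
print(proj(K,T,[455,237,55]))
E
```

```text
5.75 [345.3 244.3 382.7] [ 1.7991e+02  5.0000e-02 -1.2190e+01]
[310.468213   100.74564998]
```

View pics/w3.png

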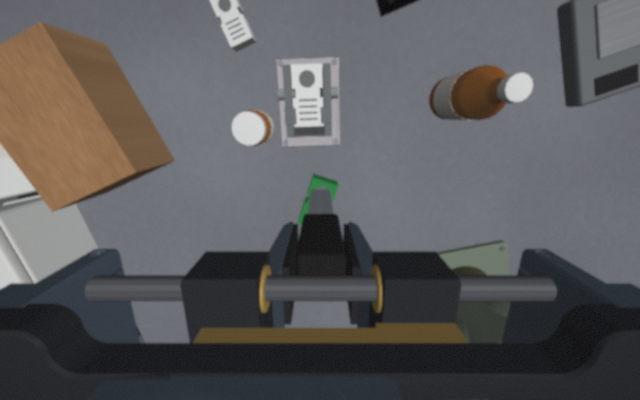

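This wrist view shows the bay at about (308,103) with the cassette's white top at (308,96), the slot at (310,131) and the jar at (252,127). The lever hangs straight at (320,215). I measure the bay from this picture.

```bash
python3 - <<'E'
from h import *
K,T=cam("w3");im=cv2.imread("pics/w3.png")
s=cv2.resize(im[45:160,260:360],None,fx=6,fy=6,interpolation=cv2.INTER_CUBIC)
cv2.imwrite("pics/crop3.png",s)
hsv=cv2.cvtColor(im,cv2.COLOR_BGR2HSV)
m=np.uint8(im.min(2)>170)*255;m[:58]=0;m[135:]=0;m[:,:280]=0;m[:,340:]=0
c=max(cv2.findContours(m,0,2)[0],key=cv2.contourArea)
print("cass",cv2.minAreaRect(c))
for p in cv2.boxPoints(cv2.minAreaRect(c)):print(p.round(1),plane(K,T,p,55).round(1))
print(im[96,270:350].tolist()[::2]);print(im[50:150,310].tolist()[::2])
E
```

```text
cass ((306.7379150390625, 94.0628433227539), (63.808719635009766, 30.293869018554688), 88.40885925292969)
[290.7  62.6] [517.3 255.   55. ]
[321.   61.8] [508.2 207.7  55. ]
[322.8 125.5] [412.2 225.5  55. ]
[292.5 126.4] [421.7 275.8  55. ]
[[125, 117, 115], [124, 116, 113], [121, 115, 112], [122, 115, 111], [125, 120, 115], [126, 121, 116], [124, 120, 116], [117, 113, 110], [115, 113, 108], [112, 110, 105], [112, 110, 105], [119, 115, 112], [131, 131, 127], [196, 198, 194], [211, 213, 211], [212, 214, 212], [213, 215, 213], [213, 214, 212], [213, 214, 212], [213, 214, 213], [212, 213, 212], [212, 213, 212], [213, 214, 212], [213, 215, 213], [209, 211, 209], [154, 156, 153], [114, 115, 113], [105, 104, 99], [115, 113, 110], [113, 111, 107], [110, 108, 103], [103, 101, 97], [99, 96, 92], [102, 99, 96], [134, 130, 130], [123, 118, 115], [121, 115, 112], [121, 114, 111], [120, 113, 110], [120, 114, 110]]
[[121, 114, 112], [121, 113, 111], [121, 113, 110], [120, 113, 112], [139, 134, 134], [164, 161, 163], [171, 168, 170], [200, 200, 200], [213, 214, 212], [212, 214, 211], [187, 187, 185], [128, 127, 124], [115, 112, 108], [113, 112, 107], [112, 111, 107], [113, 112, 108], [116, 114, 108], [119, 118, 114], [161, 162, 158], [206, 209, 205], [213, 215, 213], [212, 214, 212], [213, 214, 213], [212, 213, 212], [188, 190, 187], [163, 163, 160], [205, 208, 204], [199, 201, 198], [156, 157, 154], [202, 204, 202], [205, 206, 204], [160, 160, 158], [198, 199, 196], [208, 209, 206], [164, 163, 160], [184, 185, 182], [213, 214, 211], [211, 212, 210], [167, 167, 166], [81, 81, 79], [73, 74, 72], [74, 73, 73], [85, 83, 81], [139, 136, 138], [169, 166, 168], [169, 165, 169], [169, 165, 169], [164, 161, 164], [128, 122, 122], [122, 116, 112]]
```

View pics/crop3.png

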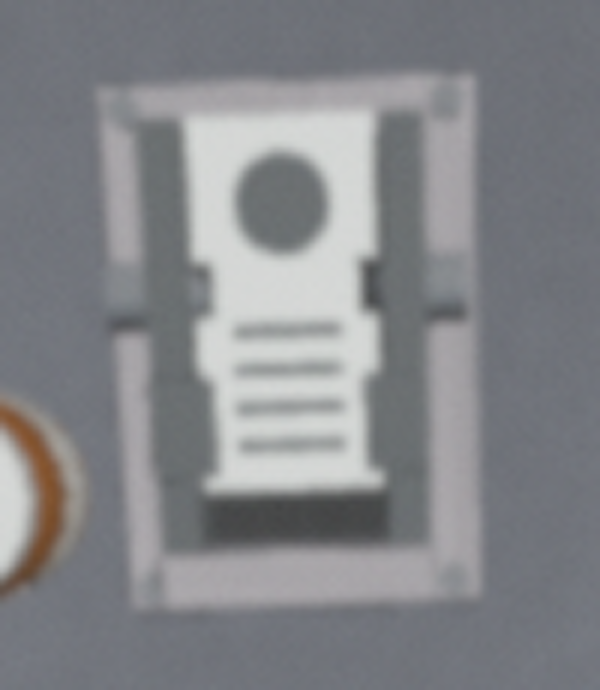

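```bash
python3 - <<'E'
from h import *
K,T=cam("w3")
q=lambda x,y,z:plane(K,T,((x+.5)/6-.5+260,(y+.5)/6-.5+45),z)
fl,fr,rl,rr=q(185,113,55),q(378,110,55),q(205,492,55),q(385,487,55)
wl,wr=q(205,544,66),q(388,541,66)
for p in(fl,fr,rl,rr,wl,wr):print(p.round(1))
f=(fl+fr)/2;r=(rl+rr)/2;c=(f+r)/2;d=f-r
print("len",np.linalg.norm(d),"wid",np.linalg.norm(fl-fr),np.linalg.norm(rl-rr),"yaw",np.degrees(np.arctan2(d[1],d[0])),"c",c.round(1),"wallmid",((wl+wr)/2).round(1))
u=d/np.linalg.norm(d);print("slot by cass",(c-56*u).round(1),"wall-rear gap",((r-(wl+wr)/2)@u).round(1))
w=wl-wr;print("wall yaw",np.degrees(np.arctan2(-w[0],w[1])))
K,T=cam("top");print("top check", [proj(K,T,c-96*k*u/2).round(1) for k in(1,-1)])
E
```

```text
[516.2 255.7  55. ]
[506.1 205.6  55. ]
[420.9 273.8  55. ]
[411.5 223.9  55. ]
[407.5 276.1  66. ]
[397.5 226.2  66. ]
len 96.67427417771904 wid 51.13705357677135 50.74118939422 yaw -10.858373327131666 c [463.7 239.7  55. ] wallmid [402.5 251.2  66. ]
slot by cass [408.7 250.3  55. ] wall-rear gap 13.9
wall yaw -11.372203765920952
top check [array([212.8, 214.6]), array([219.6, 186.4])]
```

The cassette measures 96.7 × 51 mm, so the fit is good. Its centre is (463.7, 239.7), yaw about -11.1°, and the slot centre is about (409.3, 250). I hover with the foot 20 mm over the wall and check.

Request:
step_arm(
  linear=[
    [0.1, -0.03, 0],
    [0.2035, -0.063, 0.1],
    [0.2035, -0.063, 0.25],
    [0.2035, -0.063, 0.35],
    [0.2035, -0.063, 0.409],
    [0.2035, -0.063, 0.409],
    [0.2035, -0.063, 0.409],
  ],
  turn=[-0.003, -0.003, -0.003, -0.003, -0.003, -0.003, -0.003],
)

```text
time_s: 6.68
ee_pos: [409.3, 250.6, 261.7]
ee_rot: [-180.0, -0.1, -11.1]
force: [0.2, -0.0, -2.5]
gripper_width: 29.6
gripper_force: 40.0
```

```bash
python3 - <<'E'
from h import *
K,T,im=wgrab("w4")
x,y=proj(K,T,[409,250,66]);print(x,y,proj(K,T,[409,250,15]))
x0,y0=240,60
s=cv2.resize(im[y0:y0+130,x0:x0+160],None,fx=4.5,fy=4.5,interpolation=cv2.INTER_CUBIC)
cv2.imwrite("pics/crop4.png",s)
E
```

```text
6.675 [409.3 250.6 261.7] [-1.7995e+02 -6.0000e-02 -1.1080e+01]
321.3382719779461 183.68174052600105 [321.23763953 175.93222046]
```

View pics/crop4.png

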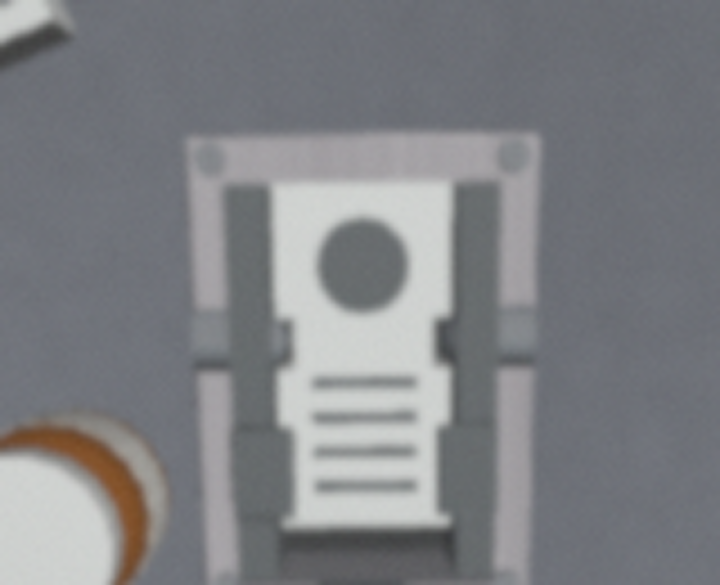

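The crop shows the cassette's rear edge at crop (367,530) and the slot just below it. The foot of the blade enters at (362,577), in line with the slot sideways. Next I take the numbers for blade foot against slot from this same image.

```bash
python3 - <<'E'
from h import *
K,T=cam("w4");im=cv2.imread("pics/w4.png")
print(im[172:204,316:325].mean((1,2)).round().tolist())
print(im[196,300:342].mean(1).round().tolist())
x=lambda a:(a+.5)/4.5-.5
q=lambda a,b,z:plane(K,T,(x(a)+240,x(b)+60),z)
fl,fr,rl,rr=q(270,183,55),q(453,180,55),q(281,530,55),q(453,526,55)
f=(fl+fr)/2;r=(rl+rr)/2;c=(f+r)/2;d=f-r;u=d/np.linalg.norm(d)
print("len",np.linalg.norm(d),np.linalg.norm(fl-fr),"yaw",np.degrees(np.arctan2(d[1],d[0])),"c",c.round(1),"slot",(c-56*u).round(1),(r-8*u).round(1))
a=np.radians(-11.1);U=np.array([np.cos(a),np.sin(a),0]);P=np.array([409.3,250.6,86.7])
print("foot front predicted",proj(K,T,P+4*U),"rear",proj(K,T,P-4*U))
E
```

```text
[207.0, 206.0, 205.0, 197.0, 171.0, 123.0, 85.0, 72.0, 71.0, 75.0, 83.0, 90.0, 94.0, 95.0, 96.0, 96.0, 93.0, 88.0, 83.0, 82.0, 81.0, 81.0, 81.0, 81.0, 80.0, 80.0, 81.0, 81.0, 81.0, 81.0, 80.0, 81.0]
[165.0, 164.0, 163.0, 163.0, 163.0, 164.0, 164.0, 162.0, 158.0, 143.0, 113.0, 88.0, 79.0, 79.0, 79.0, 80.0, 80.0, 80.0, 80.0, 79.0, 82.0, 81.0, 80.0, 82.0, 79.0, 81.0, 79.0, 80.0, 80.0, 86.0, 105.0, 134.0, 155.0, 161.0, 163.0, 162.0, 164.0, 162.0, 162.0, 162.0, 163.0, 163.0]
len 97.01461853103267 50.390393947376346 yaw -10.224776239770163 c [463.4 240.3  55. ] slot [408.2 250.2  55. ] [407.7 250.3  55. ]
foot front predicted [320.86276859 184.15838396] rear [320.86669633 190.44739723]
```

```bash
python3 - <<'E'
from h import *
for n,P,yaw,r in(("w3",[345.3,244.3,207.7],-12.2,(180,262)),("w4",[409.3,250.6,86.7],-11.1,(186,262))):
    K,T=cam(n);im=cv2.imread(f"pics/{n}.png");a=np.radians(yaw);U=np.array([np.cos(a),np.sin(a),0]);P=np.array(P)
    print(n,"foot f",proj(K,T,P+4*U).round(1),"blade top f",proj(K,T,P+4*U+[0,0,110]).round(1),"handle bot f",proj(K,T,P+9*U+[0,0,110]).round(1),"handle top f/r",proj(K,T,P+9*U+[0,0,190]).round(1),proj(K,T,P-9*U+[0,0,190]).round(1))
    print(r[0],im[r[0]:r[1],317:323].mean((1,2)).round().astype(int).tolist())
E
```

```text
w3 foot f [320.5 183.9] blade top f [320.9 213.3] handle bot f [320.8 207.7] handle top f/r [321.4 250.8] [321.4 278.3]
180 [76, 81, 83, 83, 84, 88, 94, 101, 101, 96, 88, 84, 84, 84, 84, 84, 84, 83, 83, 84, 84, 84, 84, 84, 83, 84, 84, 84, 84, 85, 85, 85, 81, 68, 48, 30, 24, 23, 24, 23, 22, 25, 22, 25, 24, 23, 22, 24, 22, 25, 25, 24, 22, 26, 24, 24, 22, 24, 26, 23, 24, 23, 24, 25, 24, 24, 23, 26, 24, 24, 24, 25, 24, 28, 28, 32, 36, 37, 35, 34, 35, 35]
w4 foot f [320.9 184.2] blade top f [321.  213.4] handle bot f [321.  207.8] handle top f/r [321.3 250.7] [321.3 278.2]
186 [97, 96, 94, 87, 84, 82, 81, 81, 81, 81, 81, 80, 81, 81, 81, 81, 81, 82, 82, 81, 81, 82, 82, 82, 83, 81, 78, 65, 43, 28, 24, 24, 23, 22, 23, 22, 22, 22, 22, 24, 24, 23, 23, 24, 23, 21, 25, 23, 24, 22, 24, 24, 22, 22, 23, 24, 23, 23, 23, 23, 24, 24, 23, 23, 23, 24, 24, 26, 28, 31, 34, 35, 34, 34, 34, 35]
```

The blade foot sits about 6.7 mm behind the TCP (lever tilted about 1.3°), consistent in both views. I shift forward 6 mm and lower it in.

Request:
step_arm(
  linear=[
    [0.02, 0, 0],
    [0.02, 0, 0],
    [0.02, 0, 0.05],
    [0.02, 0, 0.11],
    [0.02, 0, 0.11],
  ],
  turn=[0, 0, 0, 0, 0],
)

```text
time_s: 7.35
ee_pos: [412.8, 249.0, 225.9]
ee_rot: [179.8, 0.2, -11.0]
force: [-0.2, -0.1, -2.4]
gripper_width: 29.6
gripper_force: 40.0
```

Request:
step_arm(
  linear=[
    [0, 0, 0.04],
    [0, 0, 0.08],
    [0, 0, 0.115],
    [0, 0, 0.115],
  ],
  turn=[0, 0, 0, 0],
)

```text
time_s: 7.85
ee_pos: [413.6, 249.3, 192.4]
ee_rot: [179.9, 0.1, -11.0]
force: [-0.1, -0.4, -2.6]
gripper_width: 29.9
gripper_force: 40.0
```

The foot is 2–3 mm off the floor with no contact force. I pry back along the arc, slowly, with a lighter grip.

Request:
step_arm(
  linear=[
    [-0.02, 0, 0],
    [-0.04, 0, 0.001],
    [-0.06, 0, 0.003],
    [-0.083, 0, 0.006],
    [-0.1, 0, 0.01],
    [-0.12, 0, 0.014],
    [-0.12, 0, 0.014],
  ],
  turn=[0, 0, 0, 0, 0, 0, 0],
  force=25,
)

```text
time_s: 8.72
ee_pos: [378.9, 256.8, 189.5]
ee_rot: [-180.0, -0.1, -11.0]
force: [3.3, -1.0, 0.7]
gripper_width: 30.1
gripper_force: 25.0
```

Request:
step_arm(
  linear=[
    [-0.018, 0, 0.006],
    [-0.035, 0, 0.012],
    [-0.035, 0, 0.012],
  ],
  turn=[0, 0, 0],
)

```text
time_s: 9.1
ee_pos: [369.8, 258.8, 187.1]
ee_rot: [-179.9, -0.2, -11.0]
force: [3.8, -2.2, 7.7]
gripper_width: 29.8
gripper_force: 25.0
```

Request:
step_arm(
  linear=[
    [-0.018, 0, 0.007],
    [-0.035, 0, 0.014],
    [-0.035, 0, 0.014],
  ],
  turn=[0, 0, 0],
)

```text
time_s: 9.48
ee_pos: [358.5, 261.0, 182.0]
ee_rot: [-179.9, -0.1, -11.0]
force: [1.8, -0.5, 3.3]
gripper_width: 29.6
gripper_force: 25.0
```

Request:
step_arm(
  linear=[
    [-0.018, 0, 0.009],
    [-0.035, 0, 0.018],
    [-0.035, 0, 0.018],
  ],
  turn=[0, 0, 0],
)

```text
time_s: 9.85
ee_pos: [347.7, 263.0, 176.1]
ee_rot: [-179.9, 0.0, -11.0]
force: [2.3, 0.7, 4.3]
gripper_width: 29.6
gripper_force: 25.0
```

```bash
python3 - <<'E'
from h import *
K,T,im=wgrab("w5")
m=np.uint8(im.min(2)>170)*255
a=np.radians(-11.1);U=np.array([np.cos(a),np.sin(a)])
x,y=proj(K,T,[463.6,240,55]);print(x,y)
n,l,st,ce=cv2.connectedComponentsWithStats(m)
for i in range(1,n):
    if st[i,4]>200:print(st[i],ce[i])
k=l[int(y)-8:int(y)+8,int(x)-10:int(x)+10];i=np.bincount(k[k>0]).argmax()
ys,xs=np.where(l==i);
for r in(ys.min(),ys.max()):
    p=plane(K,T,(xs[ys==r].mean(),r),55);print(p.round(1),((p[:2]-[463.6,240])@U).round(1))
E
```

```text
9.85 [347.7 263.  176.1] [-1.7995e+02  2.0000e-02 -1.1000e+01]
321.3536975510664 77.23545995167653
[ 292    0   58  116 4621] [320.75416576  56.56178316]
[ 183  102   60   60 2821] [212.35093938 131.62850053]
[524.1 229.   55. ] 61.4
[431.  247.7  55. ] -33.5
```

The cassette is now about 14 mm out and past the catch. I hold the tilt with a firm grip and translate forward 24 mm to push it further.

Request:
step_arm(
  linear=[
    [0, 0, 0],
    [0, 0, 0],
    [0.02, 0, 0],
    [0.04, 0, 0],
    [0.06, 0, 0],
    [0.08, 0, 0],
    [0.08, 0, 0],
  ],
  turn=[0, 0, 0, 0, 0, 0, 0],
  force=55,
)

```text
time_s: 10.78
ee_pos: [369.0, 257.6, 178.2]
ee_rot: [179.9, 0.4, -11.1]
force: [-11.8, -0.8, 22.7]
gripper_width: 29.5
gripper_force: 55.0
```

```bash
cat >> h.py <<'E'
def cassout(n):
    K,T,im=wgrab(n)
    U=np.array([np.cos(np.radians(-11.1)),np.sin(np.radians(-11.1)),0])
    # intensity profile along the bay axis at cassette-top height, lateral offset averaged
    V=np.array([-U[1],U[0],0]);s=np.arange(-70,100,1.)
    pr=[np.mean([im[tuple(np.clip(proj(K,T,np.array([463.6,240,55])+a*U+b*V)[::-1].round().astype(int),0,[399,639]))].mean() for b in(-17,-15,15,17)]) for a in s]
    return s,np.array(pr).round().astype(int)
E
python3 - <<'E'
from h import *
s,p=cassout("w6")
for a,b in zip(s[::2],p[::2]):print(int(a),b,end="; ")
E
```

```text
10.775 [369.  257.6 178.2] [179.91   0.36 -11.12]
-70 153; -68 152; -66 129; -64 102; -62 98; -60 96; -58 83; -56 74; -54 74; -52 73; -50 70; -48 69; -46 70; -44 70; -42 70; -40 70; -38 70; -36 71; -34 124; -32 193; -30 201; -28 201; -26 201; -24 201; -22 186; -20 191; -18 200; -16 202; -14 198; -12 183; -10 187; -8 202; -6 201; -4 198; -2 180; 0 183; 2 201; 4 202; 6 199; 8 180; 10 188; 12 201; 14 201; 16 201; 18 202; 20 201; 22 201; 24 201; 26 201; 28 202; 30 202; 32 201; 34 201; 36 201; 38 200; 40 198; 42 197; 44 198; 46 200; 48 201; 50 200; 52 201; 54 200; 56 200; 58 200; 60 200; 62 199; 64 145; 66 111; 68 109; 70 108; 72 108; 74 109; 76 108; 78 108; 80 108; 82 107; 84 107; 86 107; 88 107; 90 107; 92 107; 94 107; 96 107; 98 107;
```

Request:
step_arm(
  linear=[
    [0, 0, -0.02],
    [0, 0, -0.035],
    [0.02, 0, -0.04],
    [0.04, 0, -0.045],
    [0.06, 0, -0.05],
    [0.08, 0, -0.053],
    [0.08, 0, -0.053],
  ],
  turn=[0, 0, 0, 0, 0, 0, 0],
)

```text
time_s: 11.7
ee_pos: [395.8, 253.2, 191.9]
ee_rot: [180.0, -0.0, -11.0]
force: [-2.6, -1.3, -1.7]
gripper_width: 29.7
gripper_force: 55.0
```

```bash
python3 - <<'E'
from h import *
s,p=cassout("w7")
print([(int(a),int(b)) for a,b in zip(s,p) if a%2==0 and (-50<a<0 or 55<a)])
E
```

```text
11.7 [395.8 253.2 191.9] [ 1.7998e+02 -4.0000e-02 -1.1030e+01]
[(-48, 70), (-46, 70), (-44, 70), (-42, 71), (-40, 70), (-38, 69), (-36, 69), (-34, 70), (-32, 74), (-30, 134), (-28, 196), (-26, 203), (-24, 203), (-22, 204), (-20, 201), (-18, 185), (-16, 188), (-14, 202), (-12, 204), (-10, 200), (-8, 185), (-6, 191), (-4, 203), (-2, 203), (56, 205), (58, 205), (60, 204), (62, 204), (64, 204), (66, 196), (68, 119), (70, 111), (72, 111), (74, 110), (76, 110), (78, 109), (80, 109), (82, 110), (84, 109), (86, 109), (88, 109), (90, 109), (92, 110), (94, 108), (96, 108), (98, 108)]
```

It's pushing with about 2.6 N; the cassette is about 19 mm out and the lever is nearly upright. I continue.

Request:
step_arm(
  linear=[
    [0.025, 0, -0.002],
    [0.05, 0, -0.004],
    [0.075, 0, -0.006],
    [0.075, 0, -0.006],
  ],
  turn=[0, 0, 0, 0],
)

```text
time_s: 12.25
ee_pos: [418.3, 249.2, 193.9]
ee_rot: [-180.0, -0.1, -11.0]
force: [-2.8, -0.3, -1.4]
gripper_width: 29.7
gripper_force: 55.0
```

```bash
cat >> h.py <<'E'
def lever(n,dx=0):
    # tool-frame camera profile along the tool's mid column: foot and handle-bottom rows
    im=cv2.imread(f"pics/{n}.png");return im[150:262,317:323].mean((1,2)).round().astype(int).tolist()
E
python3 - <<'E'
from h import *
s,p=cassout("w8")
print([(int(a),int(b)) for a,b in zip(s,p) if a%2==0 and (-40<a<5 or 60<a)])
print(lever("w7"));print(lever("w8"))
E
```

```text
12.25 [418.3 249.2 193.9] [-1.7996e+02 -8.0000e-02 -1.1030e+01]
[(-38, 69), (-36, 70), (-34, 70), (-32, 70), (-30, 114), (-28, 192), (-26, 202), (-24, 202), (-22, 203), (-20, 200), (-18, 184), (-16, 192), (-14, 201), (-12, 202), (-10, 200), (-8, 188), (-6, 189), (-4, 201), (-2, 203), (0, 199), (2, 180), (4, 192), (62, 204), (64, 204), (66, 191), (68, 125), (70, 112), (72, 112), (74, 111), (76, 110), (78, 110), (80, 110), (82, 110), (84, 110), (86, 110), (88, 110), (90, 110), (92, 110), (94, 110), (96, 110), (98, 110)]
[172, 195, 203, 203, 204, 204, 203, 203, 198, 180, 147, 116, 103, 102, 101, 101, 102, 102, 102, 101, 101, 101, 101, 101, 101, 102, 102, 102, 102, 101, 102, 102, 102, 102, 102, 102, 102, 102, 103, 102, 103, 102, 103, 103, 104, 102, 98, 82, 55, 33, 26, 26, 27, 28, 27, 27, 27, 29, 27, 27, 28, 26, 26, 28, 27, 27, 27, 27, 26, 28, 26, 26, 27, 27, 29, 28, 27, 27, 26, 26, 28, 27, 26, 26, 25, 28, 29, 27, 28, 28, 27, 26, 28, 28, 26, 26, 27, 24, 28, 27, 26, 28, 27, 28, 26, 28, 27, 29, 28, 29, 32, 33]
[133, 126, 158, 189, 201, 204, 202, 197, 180, 148, 126, 139, 171, 193, 201, 202, 198, 185, 156, 130, 137, 168, 193, 201, 202, 202, 203, 201, 202, 192, 166, 124, 95, 91, 90, 90, 90, 90, 90, 90, 91, 90, 90, 91, 91, 90, 91, 91, 91, 91, 92, 92, 91, 92, 91, 88, 78, 57, 37, 26, 24, 25, 25, 24, 25, 24, 25, 24, 25, 26, 24, 25, 25, 24, 24, 24, 24, 25, 24, 24, 26, 25, 27, 26, 26, 26, 24, 25, 23, 26, 23, 24, 24, 25, 24, 24, 24, 22, 26, 25, 25, 24, 25, 25, 24, 25, 26, 28, 29, 32, 33, 34]
```

The lever is rotating in the grip instead of pushing, and the cassette is steady at about 19 mm out, which is enough to grip its front. I use the contact to bring the lever to vertical, then lift it out.

Request:
step_arm(
  linear=[
    [0.01, 0, 0],
    [0.02, 0, 0],
    [0.03, 0, 0],
    [0.04, 0, 0],
    [0.04, 0, 0],
  ],
  turn=[0, 0, 0, 0, 0],
  force=40,
)

```text
time_s: 12.92
ee_pos: [429.3, 246.8, 193.7]
ee_rot: [-180.0, -0.0, -11.0]
force: [-2.8, 0.4, -1.6]
gripper_width: 29.7
gripper_force: 40.0
```

```bash
python3 - <<'E'
from h import *
s,p=cassout("w9")
print([(int(a),int(b)) for a,b in zip(s,p) if a%2==0 and (-40<a<-10 or 60<a<80)])
print(lever("w9"))
E
```

```text
12.925 [429.3 246.8 193.7] [-1.800e+02 -3.000e-02 -1.101e+01]
[(-38, 70), (-36, 71), (-34, 70), (-32, 77), (-30, 113), (-28, 192), (-26, 202), (-24, 202), (-22, 202), (-20, 199), (-18, 187), (-16, 193), (-14, 202), (-12, 203), (62, 203), (64, 204), (66, 181), (68, 124), (70, 111), (72, 113), (74, 112), (76, 113), (78, 111)]
[174, 141, 126, 152, 183, 198, 202, 202, 199, 186, 158, 132, 140, 171, 193, 201, 202, 201, 193, 169, 135, 132, 164, 191, 200, 202, 201, 193, 169, 135, 133, 164, 191, 200, 201, 202, 202, 202, 200, 192, 165, 120, 90, 84, 84, 83, 84, 84, 84, 84, 84, 85, 85, 85, 85, 84, 86, 86, 85, 85, 81, 67, 45, 27, 22, 23, 22, 24, 23, 22, 23, 23, 23, 24, 23, 23, 23, 24, 23, 24, 24, 23, 23, 23, 22, 23, 25, 24, 24, 24, 25, 25, 23, 25, 25, 24, 23, 25, 23, 23, 26, 25, 24, 25, 24, 25, 26, 29, 30, 34, 33, 35]
```

Request:
step_arm(
  linear=[
    [0, 0, -0.06],
    [0, 0, -0.2],
    [0, 0, -0.4],
    [0, 0, -0.6],
    [0, 0, -0.667],
    [0.1, 0.09, -0.667],
    [0.25, 0.23, -0.667],
    [0.4, 0.37, -0.667],
    [0.55, 0.5, -0.667],
    [0.68, 0.62, -0.667],
    [0.751, 0.682, -0.667],
    [0.751, 0.682, -0.667],
    [0.751, 0.682, -0.667],
    [0.751, 0.682, -0.667],
  ],
  turn=[0, 0, 0, 0, 0, -0.01, -0.03, -0.054, -0.054, -0.054, -0.054, -0.054, -0.054, -0.054],
)

```text
time_s: 14.72
ee_pos: [610.7, 3.8, 394.3]
ee_rot: [180.0, -0.1, 8.5]
force: [-0.8, 1.5, -2.1]
gripper_width: 29.6
gripper_force: 40.0
```

```bash
python3 - <<'E'
from h import *
wgrab("w10");print(lever("w10"))
im=cv2.imread("pics/w10.png")
for r in(195,200,230):print(im[r,295:345].mean(1).round().astype(int).tolist())
E
```

```text
14.725 [610.7   3.8 394.3] [ 1.7998e+02 -6.0000e-02  8.5100e+00]
[24, 31, 34, 33, 33, 35, 34, 33, 33, 34, 34, 36, 43, 56, 66, 70, 67, 57, 38, 22, 20, 22, 26, 30, 32, 33, 33, 33, 34, 34, 34, 41, 55, 67, 71, 71, 71, 71, 72, 71, 72, 71, 71, 72, 72, 72, 71, 72, 72, 72, 72, 72, 72, 72, 73, 73, 72, 72, 73, 71, 65, 51, 34, 23, 21, 22, 22, 22, 21, 23, 20, 22, 20, 23, 22, 21, 21, 17, 22, 20, 20, 19, 20, 21, 22, 22, 22, 22, 19, 21, 21, 20, 21, 20, 21, 21, 23, 21, 22, 22, 22, 23, 20, 20, 20, 21, 23, 27, 30, 33, 33, 33]
[115, 114, 115, 115, 114, 115, 114, 115, 115, 114, 115, 115, 114, 108, 96, 80, 71, 70, 71, 70, 70, 72, 72, 72, 73, 73, 72, 69, 71, 72, 70, 68, 69, 71, 70, 76, 90, 106, 114, 117, 116, 117, 118, 117, 117, 116, 116, 115, 116, 116]
[115, 114, 115, 114, 115, 115, 116, 116, 114, 115, 115, 115, 113, 101, 83, 74, 72, 72, 72, 71, 70, 72, 71, 73, 75, 72, 72, 73, 69, 69, 70, 69, 68, 68, 72, 72, 78, 94, 108, 116, 115, 117, 116, 116, 116, 116, 117, 117, 115, 116]
[28, 39, 62, 86, 93, 73, 45, 26, 18, 16, 24, 21, 17, 19, 22, 21, 18, 23, 21, 23, 21, 21, 16, 17, 23, 21, 20, 23, 23, 21, 19, 12, 20, 23, 23, 22, 19, 18, 23, 21, 19, 21, 24, 23, 31, 55, 83, 97, 81, 52]
```

```bash
python3 - <<'E'
from h import *
K,T=cam("w10");im=cv2.imread("pics/w10.png")
for r in(162.3,168,172):print(r,plane(K,T,(319,r),60).round(1))
for r in(163,165,166,170):print(r,im[r,295:345].mean(1).round().astype(int).tolist())
a=np.radians(8.51);U=np.array([np.cos(a),np.sin(a),0]);P=np.array([610.7,3.8,219.])
for o in(0,2,4,6,8):print(o,proj(K,T,P+(4+o)*U).round(1))
E
```

```text
162.3 [617.1   7.6  60. ]
168 [607.    6.1  60. ]
172 [599.8   5.1  60. ]
163 [54, 61, 59, 47, 36, 34, 34, 30, 33, 33, 32, 33, 33, 32, 35, 32, 32, 35, 39, 51, 56, 55, 54, 56, 57, 57, 58, 55, 57, 57, 54, 56, 56, 55, 50, 44, 38, 36, 33, 32, 33, 32, 34, 33, 32, 34, 34, 35, 31, 30]
165 [85, 89, 81, 58, 38, 32, 31, 31, 34, 36, 36, 30, 32, 34, 36, 33, 34, 37, 46, 57, 68, 69, 71, 69, 68, 71, 68, 70, 70, 69, 68, 71, 71, 68, 66, 53, 40, 31, 33, 31, 32, 34, 34, 34, 33, 32, 32, 31, 33, 34]
166 [93, 93, 80, 56, 37, 34, 30, 32, 34, 33, 33, 30, 31, 31, 34, 34, 35, 35, 44, 56, 64, 67, 67, 68, 67, 68, 67, 66, 67, 67, 67, 67, 67, 66, 62, 51, 41, 35, 29, 35, 34, 33, 33, 32, 37, 34, 33, 32, 36, 34]
170 [78, 54, 33, 29, 31, 33, 35, 31, 34, 33, 34, 32, 38, 32, 29, 33, 31, 33, 27, 24, 19, 19, 19, 21, 23, 20, 16, 18, 19, 22, 17, 19, 24, 19, 26, 25, 23, 31, 36, 31, 35, 34, 30, 34, 32, 34, 32, 34, 36, 33]
0 [320.8 184.2]
2 [320.8 182.6]
4 [320.8 181.1]
6 [320.8 179.5]
8 [320.8 177.9]
```

The empty slot shows in the wrist image at rows 162–172, columns 314–331, so its centre is about (608.3, 0.2). The foot is about 5.6 mm too far forward and 3 mm off to the side. I correct for that and insert.

Request:
step_arm(
  linear=[
    [-0.018, 0.008, 0.1],
    [-0.018, 0.008, 0.28],
    [-0.018, 0.008, 0.4],
    [-0.018, 0.008, 0.45],
    [-0.018, 0.008, 0.45],
    [-0.018, 0.008, 0.5],
    [-0.018, 0.008, 0.55],
    [-0.018, 0.008, 0.57],
    [-0.018, 0.008, 0.57],
  ],
  turn=[0, 0, 0, 0, 0, 0, 0, 0, 0],
)

```text
time_s: 15.9
ee_pos: [605.8, -0.2, 222.2]
ee_rot: [-180.0, 0.1, 8.4]
force: [-0.4, -0.2, -2.2]
gripper_width: 29.6
gripper_force: 40.0
```

Request:
step_arm(
  linear=[
    [0, 0, 0.05],
    [0, 0, 0.09],
    [0, 0, 0.118],
    [0, 0, 0.118],
  ],
  turn=[0, 0, 0, 0],
)

```text
time_s: 16.4
ee_pos: [605.5, -0.2, 186.3]
ee_rot: [-180.0, 0.1, 8.4]
force: [0.5, 0.6, -1.3]
gripper_width: 30.0
gripper_force: 40.0
```

Request:
step_arm(
  linear=[
    [0, 0, 0],
    [0, 0, 0],
    [0, 0, 0],
    [0, 0, -0.05],
    [0, 0, -0.15],
    [0, 0, -0.3],
    [0, 0, -0.45],
    [0, 0, -0.6],
    [0, 0, -0.6],
  ],
  turn=[0, 0, 0, 0, 0, 0, 0, 0, 0],
  fingers=0.12,
)

```text
time_s: 17.52
ee_pos: [607.4, -0.2, 373.2]
ee_rot: [179.9, -0.6, 8.4]
force: [0.0, -0.0, 0.4]
gripper_width: 40.2
gripper_force: 0.0
```

```bash
python3 - <<'E'
from h import *
K,T,im=wgrab("w11")
# predicted lever-top for a home lever, and dark/blade profile
print("top pred",proj(K,T,[608.5,1,200]).round(1),"blade base pred",proj(K,T,[612.5,1.5,60]).round(1))
c=int(proj(K,T,[608.5,1,200])[0])
print(im[115:200,c-3:c+4].mean((1,2)).round().astype(int).tolist())
K,T=cam("w4")
c=cv2.resize(np.uint8(255*(np.minimum(im[110:200,240:400],150)/150.)**.6),None,fx=4,fy=4,interpolation=cv2.INTER_CUBIC);cv2.imwrite("pics/crop5.png",c)
E
```

```text
17.525 [ 6.074e+02 -2.000e-01  3.732e+02] [179.89  -0.6    8.44]
top pred [319.7 188. ] blade base pred [319.8 166.8]
[110, 110, 110, 110, 109, 110, 110, 110, 110, 111, 110, 111, 111, 110, 110, 110, 110, 111, 110, 110, 110, 110, 110, 110, 111, 111, 110, 111, 110, 110, 109, 107, 100, 81, 53, 29, 26, 30, 32, 33, 34, 33, 33, 33, 34, 34, 33, 33, 29, 24, 21, 23, 26, 31, 33, 34, 34, 33, 35, 34, 35, 34, 34, 35, 33, 31, 31, 31, 32, 36, 53, 82, 104, 111, 113, 113, 114, 113, 113, 113, 114, 115, 115, 114, 115]
```

```bash
python3 - <<'E'
import cv2,numpy as np
im=cv2.imread("pics/w11.png")
a=np.uint8(255*(np.minimum(im,150)/150.)**.6)
c=cv2.resize(a[120:270,200:440],(800,500),interpolation=cv2.INTER_CUBIC)
cv2.imwrite("pics/crop6.png",c)
E
```

```text
(no output)
```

View pics/crop6.png

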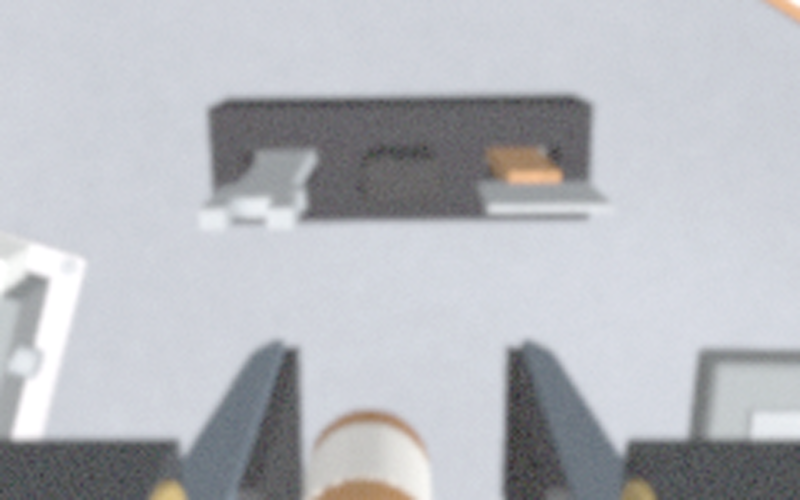

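This crop shows the lever in the middle slot with its handle at (395,178), leaning slightly towards +x. The slack in the slot limits that lean to about 9°, which is allowed. The spanner (265,185) and scraper (540,185) are unmoved. That was my last picture, so the rest is numeric. Next I go to the cassette's front end.

Request:
step_arm(
  linear=[
    [-0.03, -0.16, 0],
    [-0.06, -0.33, 0],
    [-0.09, -0.5, 0],
    [-0.12, -0.67, 0],
    [-0.146, -0.788, 0.1],
    [-0.146, -0.788, 0.3],
    [-0.146, -0.788, 0.5],
    [-0.146, -0.788, 0.7],
    [-0.146, -0.788, 0.777],
    [-0.146, -0.788, 0.777],
    [-0.146, -0.788, 0.777],
  ],
  turn=[0.02, 0.04, 0.054, 0.054, 0.054, 0.054, 0.054, 0.054, 0.054, 0.054, 0.054],
  fingers=-1,
)

```text
time_s: 18.95
ee_pos: [528.6, 227.4, 135.3]
ee_rot: [-180.0, -0.1, -11.0]
force: [-0.3, 0.7, 1.3]
gripper_width: 91.3
gripper_force: 0.0
```

```bash
cat >> h.py <<'E'
def white(n,z=55,near=None,thr=150):
    K,T,im=wgrab(n);hsv=cv2.cvtColor(im,cv2.COLOR_BGR2HSV)
    m=np.uint8((im.min(2)>thr)&(hsv[...,1]<14))*255
    for c in cv2.findContours(m,0,2)[0]:
        if cv2.contourArea(c)>400:
            r=cv2.minAreaRect(c);b=cv2.boxPoints(r);P=[plane(K,T,p,z) for p in b]
            print("area",cv2.contourArea(c),"px",np.round(r[0],1),np.round(r[1],1),"ctr",np.mean(P,0).round(1),"sides",[round(float(np.linalg.norm(P[i]-P[i-1])),1) for i in(1,2)],[p.round(1)[:2].tolist() for p in P])
E
python3 - <<'E'
from h import *
white("w12")
K,T=cam("w12");U=np.array([np.cos(np.radians(-11.1)),np.sin(np.radians(-11.1)),0]);V=np.array([-U[1],U[0],0])
im=cv2.imread("pics/w12.png");C=np.array([463.6,240,55])
print([int(x) for x in proj(K,T,C+67*U)])
f=lambda P:im[tuple(np.clip(proj(K,T,P)[::-1].round().astype(int),0,[399,639]))].mean().round()
print("along",[(a,int(np.mean([f(C+a*U+b*V) for b in(-12,-8,8,12)]))) for a in range(36,86,2)])
print("across",[(b,int(np.mean([f(C+a*U+b*V) for a in(56,60)]))) for b in range(-40,41,2)])
E
```

```text
18.95 [528.6 227.4 135.3] [-1.7996e+02 -8.0000e-02 -1.1010e+01]
area 561.0 px [231.5 329.5] [25. 31.] ctr [419.  344.3  55. ] sides [31.9, 31.8] [[437.4, 355.5], [431.3, 324.2], [400.6, 332.6], [406.9, 365.0]]
area 4049.0 px [320.9 236.9] [74.7 99.1] ctr [503.  232.6  55. ] sides [89.2, 76.2] [[548.5, 269.6], [532.4, 181.8], [456.8, 191.8], [474.2, 287.2]]
area 4041.5 px [196.1 145.2] [88.1 51.9] ctr [606.5 320.1  55. ] sides [44.4, 69.7] [[636.4, 347.7], [646.2, 304.4], [577.8, 290.9], [565.5, 337.5]]
[321, 211]
along [(36, 168), (38, 150), (40, 142), (42, 130), (44, 123), (46, 123), (48, 126), (50, 136), (52, 149), (54, 166), (56, 190), (58, 208), (60, 212), (62, 211), (64, 212), (66, 199), (68, 136), (70, 120), (72, 120), (74, 119), (76, 119), (78, 119), (80, 112), (82, 115), (84, 116)]
across [(-40, 167), (-38, 170), (-36, 165), (-34, 129), (-32, 74), (-30, 63), (-28, 62), (-26, 71), (-24, 182), (-22, 213), (-20, 212), (-18, 212), (-16, 212), (-14, 212), (-12, 211), (-10, 211), (-8, 203), (-6, 182), (-4, 164), (-2, 160), (0, 159), (2, 160), (4, 160), (6, 165), (8, 178), (10, 205), (12, 212), (14, 211), (16, 212), (18, 212), (20, 212), (22, 212), (24, 209), (26, 149), (28, 69), (30, 60), (32, 62), (34, 82), (36, 134), (38, 165), (40, 170)]
```

The cassette front is at U=67 and laterally centred (span -25 to +26). I descend, grip and draw out 25 mm.

Request:
step_arm(
  linear=[
    [0.004, 0, 0.1],
    [0.004, 0, 0.2],
    [0.004, 0, 0.28],
    [0.004, 0, 0.34],
    [0.004, 0, 0.34],
  ],
  turn=[0, 0, 0, 0, 0],
)

```text
time_s: 19.62
ee_pos: [529.2, 227.0, 32.5]
ee_rot: [180.0, 0.0, -11.0]
force: [0.0, -0.5, 0.9]
gripper_width: 91.3
gripper_force: 0.0
```

Request:
step_arm(
  linear=[
    [0, 0, 0],
    [0, 0, 0],
    [0, 0, 0],
    [0, 0, 0],
    [0, 0, 0],
    [0, 0, 0],
  ],
  turn=[0, 0, 0, 0, 0, 0],
  fingers=0.3,
  force=35,
)

```text
time_s: 20.38
ee_pos: [529.3, 227.1, 32.6]
ee_rot: [-180.0, -0.0, -11.0]
force: [0.4, 0.7, 1.9]
gripper_width: 50.1
gripper_force: 35.0
```

Request:
step_arm(
  linear=[
    [0.02, 0, 0],
    [0.04, 0, 0],
    [0.06, 0, 0],
    [0.08, 0, 0],
    [0.08, 0, 0],
  ],
  turn=[0, 0, 0, 0, 0],
)

```text
time_s: 21.0
ee_pos: [550.2, 222.6, 32.1]
ee_rot: [179.9, 0.4, -11.1]
force: [-6.3, 2.4, 4.3]
gripper_width: 49.6
gripper_force: 35.0
```

Request:
step_arm(
  linear=[
    [0, 0, 0],
    [0, 0, 0],
    [0, 0, 0],
    [0, 0, 0],
  ],
  turn=[0, 0, 0, 0],
  fingers=-0.5,
)

```text
time_s: 21.5
ee_pos: [552.9, 222.3, 32.3]
ee_rot: [180.0, -0.0, -11.0]
force: [0.0, 1.0, 0.2]
gripper_width: 68.4
gripper_force: 0.0
```

```bash
python3 - <<'E'
from h import *
K,T,im=wgrab("w13");U=np.array([np.cos(np.radians(-11.1)),np.sin(np.radians(-11.1)),0]);V=np.array([-U[1],U[0],0])
C=np.array([463.6,240,55])
f=lambda P:im[tuple(np.clip(proj(K,T,P)[::-1].round().astype(int),0,[399,639]))].mean().round()
print("along",[(a,int(np.mean([f(C+a*U+b*V) for b in(-12,-8,8,12)]))) for a in range(50,110,2)])
P=np.array([*__import__('workcell').env.state()["ee_pos"]]);print((P-C)@U,(P-C)@V)
E
```

```text
21.5 [552.9 222.3  32.3] [ 1.7999e+02 -1.0000e-02 -1.1010e+01]
along [(50, 71), (52, 87), (54, 170), (56, 183), (58, 157), (60, 139), (62, 119), (64, 119), (66, 115), (68, 119), (70, 125), (72, 112), (74, 75), (76, 84), (78, 83), (80, 95), (82, 92), (84, 77), (86, 72), (88, 53), (90, 114), (92, 118), (94, 118), (96, 117), (98, 118), (100, 119), (102, 118), (104, 118), (106, 118), (108, 118)]
91.0307506282678 -0.1297314545209588
```

The cassette is about 41 mm out (front at U≈89). I regrip 24 mm further back, fully on its sides.

Request:
step_arm(
  linear=[
    [-0.04, 0, 0],
    [-0.08, 0, 0],
    [-0.08, 0, 0],
  ],
  turn=[0, 0, 0],
)

```text
time_s: 21.92
ee_pos: [528.1, 227.2, 32.5]
ee_rot: [180.0, 0.0, -11.0]
force: [0.9, 0.2, -0.1]
gripper_width: 68.6
gripper_force: 0.0
```

Request:
step_arm(
  linear=[
    [0, 0, 0],
    [0, 0, 0],
    [0, 0, 0],
    [0, 0, 0],
  ],
  turn=[0, 0, 0, 0],
  fingers=0.3,
  force=45,
)

```text
time_s: 22.42
ee_pos: [529.3, 227.1, 32.3]
ee_rot: [-180.0, -0.0, -11.0]
force: [-1.0, 0.1, 0.4]
gripper_width: 50.0
gripper_force: 45.0
```

Request:
step_arm(
  linear=[
    [0.05, 0, 0],
    [0.1, 0, 0],
    [0.15, 0, 0],
    [0.2, 0, 0],
    [0.27, 0, 0],
    [0.27, 0, 0],
  ],
  turn=[0, 0, 0, 0, 0, 0],
)

```text
time_s: 23.18
ee_pos: [610.5, 211.1, 32.1]
ee_rot: [-180.0, -0.1, -11.1]
force: [-0.9, -0.3, -1.6]
gripper_width: 49.5
gripper_force: 45.0
```

Drawn clear of the bay. I lift and carry it towards the balance, turning so the cassette's long side lies along world y, since the pan's long side does.

Request:
step_arm(
  linear=[
    [0, 0, -0.06],
    [0, 0, -0.2],
    [0, 0, -0.36],
    [0, 0, -0.52],
    [0, 0, -0.68],
    [0, 0, -0.82],
    [0.001, 0.1, -0.827],
    [0.002, 0.22, -0.827],
    [0.004, 0.36, -0.827],
    [0.006, 0.5, -0.827],
    [0.007, 0.64, -0.827],
    [0.008, 0.78, -0.827],
    [0.01, 0.915, -0.827],
    [0.01, 0.915, -0.827],
  ],
  turn=[0, 0, 0, 0, 0, 0, -0.015, -0.035, -0.06, -0.085, -0.11, -0.13, -0.139, -0.139],
)

```text
time_s: 24.92
ee_pos: [557.9, -60.2, 281.7]
ee_rot: [179.9, -0.0, 38.9]
force: [-0.0, 0.5, -1.1]
gripper_width: 49.5
gripper_force: 45.0
```

Request:
step_arm(
  linear=[
    [-0.1, 0.07, 0],
    [-0.25, 0.18, 0],
    [-0.4, 0.29, 0],
    [-0.55, 0.4, 0],
    [-0.7, 0.51, 0],
    [-0.85, 0.62, 0],
    [-0.945, 0.693, 0],
    [-0.945, 0.693, 0],
    [-0.945, 0.693, 0],
    [-0.945, 0.693, 0],
  ],
  turn=[-0.015, -0.035, -0.06, -0.085, -0.11, -0.13, -0.142, -0.142, -0.142, -0.142],
)

```text
time_s: 26.18
ee_pos: [470.6, -396.9, 280.9]
ee_rot: [180.0, -0.0, 90.2]
force: [0.7, -0.5, -1.0]
gripper_width: 49.7
gripper_force: 45.0
```

```bash
python3 - <<'E'
from h import *
K,T,im=wgrab("w14")
c=proj(K,T,[468,-285,54]);print(c)
hsv=cv2.cvtColor(im,cv2.COLOR_BGR2HSV)
x,y=c.astype(int)
print("row",[(i,im[y,i].tolist()) for i in range(x-90,x+91,6)])
print("col",[(i,im[i,x].tolist()) for i in range(max(0,y-90),min(400,y+91),6)])
E
```

```text
26.175 [ 470.6 -396.9  280.9] [ 1.7997e+02 -1.0000e-02  9.0250e+01]
[318.76873208  94.39507293]
row [(228, [115, 109, 106]), (234, [117, 110, 108]), (240, [89, 88, 84]), (246, [39, 36, 37]), (252, [33, 31, 32]), (258, [38, 35, 36]), (264, [39, 36, 35]), (270, [104, 102, 97]), (276, [104, 102, 99]), (282, [107, 104, 101]), (288, [119, 116, 112]), (294, [134, 130, 127]), (300, [137, 133, 131]), (306, [137, 133, 131]), (312, [139, 136, 132]), (318, [137, 133, 131]), (324, [135, 131, 129]), (330, [139, 136, 133]), (336, [141, 136, 133]), (342, [137, 134, 130]), (348, [130, 126, 123]), (354, [106, 106, 102]), (360, [96, 93, 90]), (366, [116, 109, 107]), (372, [118, 111, 109]), (378, [115, 109, 106]), (384, [116, 109, 108]), (390, [115, 109, 105]), (396, [115, 109, 104]), (402, [116, 110, 107]), (408, [116, 109, 107])]
col [(4, [112, 106, 103]), (10, [116, 111, 107]), (16, [115, 109, 106]), (22, [115, 109, 106]), (28, [84, 81, 78]), (34, [103, 102, 98]), (40, [128, 125, 122]), (46, [132, 129, 126]), (52, [131, 127, 124]), (58, [130, 128, 124]), (64, [132, 129, 126]), (70, [133, 128, 125]), (76, [129, 126, 124]), (82, [133, 130, 127]), (88, [135, 132, 129]), (94, [137, 133, 131]), (100, [140, 137, 133]), (106, [141, 136, 133]), (112, [140, 136, 133]), (118, [139, 137, 133]), (124, [142, 138, 135]), (130, [140, 135, 132]), (136, [143, 138, 135]), (142, [109, 107, 103]), (148, [106, 105, 101]), (154, [116, 110, 107]), (160, [116, 110, 107]), (166, [116, 109, 107]), (172, [116, 109, 107]), (178, [116, 110, 107]), (184, [115, 108, 105])]
```

```bash
python3 - <<'E'
from h import *
K,T=cam("w14");im=cv2.imread("pics/w14.png")
g=cv2.GaussianBlur(im[...,1],(3,3),0)
m=np.uint8(g>122)*255;m[:28]=0;m[150:]=0;m[:,:272]=0;m[:,370:]=0
c=max(cv2.findContours(m,0,2)[0],key=cv2.contourArea);r=cv2.minAreaRect(c)
print(r,cv2.contourArea(c),cv2.approxPolyDP(cv2.convexHull(c),3,True)[:,0].tolist())
# straight-edge fits in the metric plane z=54
P=np.array([plane(K,T,p,54)[:2] for p in c[:,0]],np.float32);R=cv2.minAreaRect(P);print("metric rect",R)
b=cv2.boxPoints(R);print(b.round(1).tolist())
# held cassette: front top edge in tool frame
Kt=K;import workcell
tc=np.load("pics/wrist_T.npy")
def pt(uv,z):
    o,d=tc[:3,3],tc[:3,:3]@np.array([(uv[0]-K[2])/K[0],(uv[1]-K[3])/K[1],1]);return o+d*(z-o[2])/d[2]
w=np.uint8(im.min(2)>150)*255;w[:185]=0
for q in cv2.findContours(w,0,2)[0]:
    if cv2.contourArea(q)>150:
        x,y,ww,hh=cv2.boundingRect(q);print("white",x,y,ww,hh)
        for col in range(x+4,x+ww-3,6):
            rr=np.where(w[:,col]>0)[0].min();print(col,rr,pt((col,rr),-23).round(1)[:2],end=" | ")
E
```

```text
((318.53948974609375, 90.10006713867188), (100.42388153076172, 60.94834899902344), 82.50414276123047) 5751.0 [[342, 37], [351, 135], [296, 142], [282, 45]]
metric rect ((467.8379821777344, -282.58135986328125), (77.34603118896484, 121.4180679321289), 7.005018711090088)
[[422.0, -227.0], [436.8999938964844, -347.6000061035156], [513.5999755859375, -338.1000061035156], [498.79998779296875, -217.60000610351562]]
white 278 301 98 27
282 236 [ 22. -21.] | 288 236 [ 22.  -17.8] | 294 236 [ 22.  -14.6] | 300 236 [ 22.  -11.4] | 306 236 [22.  -8.2] | 312 236 [21.9 -5. ] | 318 236 [21.9 -1.8] | 324 236 [21.9  1.4] | 330 236 [21.9  4.6] | 336 236 [21.9  7.8] | 342 236 [21.9 11. ] | 348 236 [21.9 14.2] | 354 236 [21.9 17.4] | 360 236 [21.9 20.7] | 366 237 [21.3 23.9] | 372 325 [-35.5  30.1] | white 275 236 92 39
279 236 [ 22.  -22.6] | 285 236 [ 22.  -19.4] | 291 236 [ 22.  -16.2] | 297 236 [ 22. -13.] | 303 236 [22.  -9.8] | 309 236 [21.9 -6.6] | 315 236 [21.9 -3.4] | 321 236 [21.9 -0.2] | 327 236 [21.9  3. ] | 333 236 [21.9  6.2] | 339 236 [21.9  9.4] | 345 236 [21.9 12.6] | 351 236 [21.9 15.8] | 357 236 [21.9 19.1] | 363 236 [21.9 22.3] | white 604 185 36 36
608 204 [ 39.6 147.9] | 614 186 [ 49.2 148.1] | 620 185 [ 49.7 150.9] | 626 185 [ 49.7 154. ] | 632 185 [ 49.7 157. ] | white 488 185 73 24
492 185 [49.8 86.2] | 498 185 [49.8 89.3] | 504 185 [49.8 92.3] | 510 185 [49.8 95.3] | 516 185 [49.7 98.4] | 522 185 [ 49.7 101.4] | 528 185 [ 49.7 104.4] | 534 185 [ 49.7 107.5] | 540 185 [ 49.7 110.5] | 546 185 [ 49.7 113.5] | 552 185 [ 49.7 116.6] |
```

The pan measures 77 × 121 mm (80 × 124 less edge blur), centred at (467.8, -282.7) with its long side at 97.05°. The held cassette is square in the gripper, front edge at tool x=+22, so its centre is at tool x=-26. The TCP target is (464.6, -257), yaw 97.05°, with contact at z about 71.3.

Request:
step_arm(
  linear=[
    [0.1, -0.004, 0],
    [0.25, -0.01, 0],
    [0.4, -0.016, 0],
    [0.466, -0.018, 0],
    [0.466, -0.018, 0.1],
    [0.466, -0.018, 0.25],
    [0.466, -0.018, 0.4],
    [0.466, -0.018, 0.52],
    [0.466, -0.018, 0.6],
    [0.466, -0.018, 0.636],
    [0.466, -0.018, 0.636],
    [0.466, -0.018, 0.636],
  ],
  turn=[-0.0189, -0.0189, -0.0189, -0.0189, -0.0189, -0.0189, -0.0189, -0.0189, -0.0189, -0.0189, -0.0189, -0.0189],
)

```text
time_s: 27.72
ee_pos: [465.1, -259.2, 90.8]
ee_rot: [179.9, 0.1, 97.0]
force: [-0.3, -0.4, -1.5]
gripper_width: 49.9
gripper_force: 45.0
```

Request:
step_arm(
  linear=[
    [0.006, 0.001, 0.02],
    [0.006, 0.001, 0.04],
    [0.006, 0.001, 0.056],
    [0.006, 0.001, 0.056],
    [0.006, 0.001, 0.056],
  ],
  turn=[0, 0, 0, 0, 0],
)

```text
time_s: 28.35
ee_pos: [464.4, -257.0, 72.9]
ee_rot: [180.0, 0.0, 97.0]
force: [0.4, 1.2, -1.9]
gripper_width: 50.0
gripper_force: 45.0
```

Request:
step_arm(
  linear=[
    [0, 0, 0.004],
    [0, 0, 0.008],
    [0, 0, 0.008],
    [0, 0, 0.008],
  ],
  turn=[0, 0, 0, 0],
)

```text
time_s: 28.85
ee_pos: [464.6, -257.1, 71.8]
ee_rot: [180.0, 0.0, 97.0]
force: [-1.9, 1.9, 7.0]
gripper_width: 49.6
gripper_force: 45.0
```

Contact with the pan, so I release, raise, and check.

Request:
step_arm(
  linear=[
    [0, 0, 0],
    [0, 0, 0],
    [0, 0, 0],
    [0, 0, 0],
    [0, 0, 0],
  ],
  turn=[0, 0, 0, 0, 0],
  fingers=-0.5,
)

```text
time_s: 29.48
ee_pos: [464.3, -256.9, 70.4]
ee_rot: [-180.0, -0.0, 97.0]
force: [0.7, -0.4, 0.9]
gripper_width: 68.0
gripper_force: 0.0
```

Request:
step_arm(
  linear=[
    [0, 0, -0.05],
    [0, 0, -0.15],
    [0, 0, -0.3],
    [0, 0, -0.45],
    [0, 0, -0.6],
    [-0.15, 0, -0.667],
    [-0.3, 0, -0.667],
    [-0.4, 0, -0.667],
    [-0.4, 0, -0.667],
    [-0.4, 0, -0.667],
  ],
  turn=[0, 0, 0, 0, 0, 0, 0, 0, 0, 0],
)

```text
time_s: 30.72
ee_pos: [478.7, -375.3, 271.1]
ee_rot: [180.0, -0.0, 97.0]
force: [-0.6, -0.3, 0.9]
gripper_width: 68.7
gripper_force: 0.0
```

```bash
python3 - <<'E'
from h import *
K,T,im=wgrab("w15")
print(proj(K,T,[467.8,-282.7,94]))
def rect(m,z,lbl):
    c=max(cv2.findContours(m,0,2)[0],key=cv2.contourArea)
    P=np.array([plane(K,T,p,z)[:2] for p in c[:,0]],np.float32);print(lbl,cv2.minAreaRect(P),cv2.boundingRect(c))
w=np.uint8(im.min(2)>165)*255;w[:20]=0;w[190:]=0;w[:,:250]=0;w[:,390:]=0
rect(w,94,"cassette")
g=cv2.GaussianBlur(im[...,1],(3,3),0);p=np.uint8(g>122)*255;p[:20]=0;p[190:]=0;p[:,:255]=0;p[:,385:]=0
rect(cv2.morphologyEx(p,cv2.MORPH_CLOSE,np.ones((7,7))),54,"pan")
# lever: top camera and scene camera
from workcell import cams
for n in("top","scene"):cv2.imwrite(f"pics/{n}1.png",cams.grab_frame(n)["color"])
K,T=cam("scene");a=cv2.imread("pics/scene0.png");b=cv2.imread("pics/scene1.png")
def cen(im):
    m=np.uint8(im.max(2)<45)*255;q=proj(K,T,[610,2,180]).astype(int);M=np.zeros_like(m);M[q[1]-30:q[1]+14,q[0]-18:q[0]+18]=255;m&=M
    c=max(cv2.findContours(m,0,2)[0],key=cv2.contourArea);return cv2.minAreaRect(c),cv2.boundingRect(c)
print("handle before",cen(a),"after",cen(b),[proj(K,T,[608.5,1,z]).round(1) for z in(120,200)])
E
```

```text
30.725 [ 478.7 -375.3  271.1] [ 1.7999e+02 -3.0000e-02  9.6960e+01]
[320.79767223 108.39089369]
cassette ((467.7862854003906, -283.2653503417969), (50.31372833251953, 95.75096130371094), 6.858072757720947) (298, 63, 46, 89)
pan ((467.7124938964844, -282.07904052734375), (77.70514678955078, 120.56095886230469), 6.988840103149414) (289, 57, 63, 100)
handle before (((315.0, 251.0), (0.0, 0.0), 0.0), (315, 251, 1, 1)) after (((306.0, 246.0), (0.0, 0.0), 0.0), (306, 246, 1, 1)) [array([312.5, 253.6]), array([312.1, 233.7])]
```

The cassette is centred within about 1.2 mm and 0.15° of the pan. A last check on how the lever is seated, from the scene camera.

```bash
python3 - <<'E'
from h import *
K,T=cam("scene")
for n in("scene0","scene1"):
    g=cv2.imread(f"pics/{n}.png").max(2);print(n)
    for r in range(226,262,3):
        row=g[r,296:330];d=np.where(row<75)[0]+296;print(r,d.min() if len(d) else None,d.max() if len(d) else None,len(d),end="; ")
    print()
U=np.array([np.cos(np.radians(8.4)),np.sin(np.radians(8.4)),0]);B=np.array([608.5,1,60])
for l in(0,5,9):
    a=np.radians(l);print(l,[proj(K,T,B+U*(4+(h-50)*np.sin(a)-4*(l==0))+[0,0,(h-50)*np.cos(a)]).round(1).tolist() for h in(110,190)])
E
```

```text
scene0
226 None None 0; 229 None None 0; 232 308 312 5; 235 306 316 11; 238 306 318 13; 241 306 318 13; 244 306 318 13; 247 300 318 16; 250 300 318 19; 253 300 318 19; 256 300 316 15; 259 296 317 13; 
scene1
226 None None 0; 229 None None 0; 232 None None 0; 235 304 304 1; 238 300 308 9; 241 300 312 13; 244 301 312 12; 247 300 313 14; 250 300 313 14; 253 300 314 15; 256 300 314 15; 259 296 317 21; 
0 [[312.5, 253.6], [312.1, 233.7]]
5 [[309.8, 256.1], [306.9, 238.2]]
9 [[308.5, 257.3], [303.8, 241.2]]
```

The handle top has shifted by (-6, +4) px, which matches a fully seated lever leaning about 5° within the slot's slack; that is within tolerance. I hand in.

```bash
python3 -c "
from workcell import env
print(env.job_done())"
```

```text
the job is handed in; nothing more can be done
None
```

I levered the cassette out past its catch, put the lever back in its slot (leaning about 5°), set the cassette on the pan about 1 mm and 0.15° off centre, and handed the job in at about 31 s with no verdict returned.

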